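# Unscrew the spoked cap of a filter vessel and catch it in a pan

## Task

The steel cap with three spokes on the end of the blue filter vessel has to come off. First slide the steel catch pan along the bench until it sits centrally under the cap, then unscrew the cap by pushing its spokes round (ordinary right-hand thread, a little over two turns) until it comes free and drops into the pan. Leave the cap lying in the pan, the pan standing flat on the bench beneath the port, never let the cap land on the bench, and do not knock over or shift the other things standing about.

Things in the scene. Friction and masses are not known exactly. Their poses are not given: they have to be found in the camera images.
- housing: Fixed filter vessel: a blue cylinder lying level (92 mm diameter, 100 mm steel flanges), with a threaded steel neck at one end. Origin: on the bench, straight below the free end of the neck. z is up; x points level along the axis from the neck end into the vessel, so neck and cap face -x. Neck x = 0 to 44 mm, 54 mm collar to 74 mm, vessel to 280 mm, brass stub to 305 mm.
- port (a point): Centre of the neck's free end, on the vessel's axis, 145 mm above the bench. The thread is 41 mm over its crests, right-hand, pitch 12 mm.
- stand (a point): Front face of the vessel's grey stand, at bench level below the axis (x = 144 mm in the vessel's frame); the stand is 110 mm wide and runs back to x = 280 mm. In front of it the space under neck and vessel is free up to 95 mm above the bench. A white ring, 128 mm outer diameter, stands round the vessel at x = 222 mm.
- drop (a point): Point on the bench 30 mm in front of the neck end (x = -30 mm in the vessel's frame): roughly where the freed cap drops, the right place for the pan's centre.
- cap: Loose steel cap, 0.2 to 0.3 kg, screwed on the neck. Origin: on its axis in the plane of its spokes; x is its axis, into the vessel. At the start its axes are parallel to the vessel's and its origin is at x = 30 mm on the vessel's axis. It is a closed round cap, 54 mm diameter, from x = -38 to 12 mm. Three round spokes, 12 mm thick, stand out radially in the plane x = 0 to 60 mm from the axis, 120 degrees apart.
- spoke (a point): End of one of the cap's three spokes, on its centre line: at 100 degrees (from the cap's y axis towards its z axis); the others are at 220 and 340. To unscrew, turn anticlockwise as seen from in front (looking along +x): the top spoke goes towards the vessel's +y, then down. It turns with a light push, stays where it is left, comes out 12 mm a turn and is free and falls after about 2.3 turns (28 mm).
- pan: Loose square steel catch pan, 0.4 to 0.65 kg, 150 x 150 mm outside, 45 mm high, walls and floor 5 mm, dark rubber lining. Origin: centre of the underside, z up. A fin handle stands out along -x.
- handle (a point): Middle of the upper edge of the pan's handle, 55 mm above the bench, 125 mm from the pan's centre along its -x. The handle is an upright fin 12 mm thick (along the pan's y), from the pan's wall (x = -75 mm) to x = -150 mm, 19 to 55 mm above the bench: pinch it from above.
- bottle: Bystander: amber bottle, 68 mm diameter, 160 mm high, standing. Origin: centre of its underside.
- jar: Bystander: white squat jar, 72 mm diameter, 85 mm high, standing. Origin: centre of its underside.
- beaker: Bystander: glass beaker, 72 mm diameter at the rim, 100 mm high, standing. Origin: centre of its underside.
- collar: Bystander: aluminium ring, 72 mm diameter, 30 mm high, lying flat. Origin: centre of its underside.
- wrench: Bystander: steel wrench 170 mm long lying flat along its x axis. Origin: near its middle, at its underside.
- carton: Bystander: cardboard box 110 x 200 x 70 mm (x, y, z). Origin: centre of its underside.

How it is judged (in metres and radians):
On the way, in this order (a step that is already met when the one before it is completed fails the run):
1. the pan stands under the port (its centre within 50 mm of the drop point) while the cap is still screwed on (horizontal distance between pan and drop below 0.05 m and angle between pan's own z axis and vertical below 0.05 rad and x of cap in the frame of housing above 0.022 m and z of cap in the frame of housing above 0.135 m), for 0.2 s.
2. the cap has been unscrewed by at least a full turn and is still on the neck (x of cap in the frame of housing between -0.01 and 0.017 m and z of cap in the frame of housing above 0.135 m and angle between the x axis of cap and the x axis of housing, either way round below 0.3 rad).
At the end, for the whole second after the job is handed in: the cap lies at rest in the pan (its origin within the pan's outline and below 75 mm), and the pan stands flat and still on the bench with its centre within 70 mm of the drop point (x of cap in the frame of pan between -0.075 and 0.075 m and y of cap in the frame of pan between -0.075 and 0.075 m and height (world z) of cap below 0.075 m and linear speed of each of cap, pan below 0.02 m/s and angle between pan's own z axis and vertical below 0.05 rad and height (world z) of pan below 0.005 m and horizontal distance between pan and drop below 0.07 m); the robot touches nothing.
It fails at once if the cap touches the bench (contact force between cap and table above 0.3 N).
It fails at once if a bystander is shifted by more than 30 mm (distance of any of bottle, jar, beaker, collar, wrench, carton from where it was at the start of the episode above 0.03 m).
It fails at once if a bystander is tipped over (angle between any of bottle, jar, beaker, collar, wrench, carton's own z axis and vertical above 0.35 rad).
It also fails if it takes over 72 s, if anything falls off the work surface, if the arm or the gripper's body presses on something with over 40 N, if the wrist force passes 120 N, or if a joint passes its speed limit or range.

## Robot

A 7-joint arm with a two-finger parallel gripper is mounted at the origin on the work surface. World frame = base frame: x ahead of the robot, y to its left, z up, the work surface at z = 0. Lengths are in mm, angles in rad, forces in N, time in s.
With the tool pointing down it reaches from about 425 to 1025 mm from the base axis. Payload 3.6 kg.
Tool frame: the origin (TCP) lies midway between the tips of the shut fingers; the grasp point (between the pads) lies 19 mm behind it (env.grip_point_offset is the z of the grasp point in the tool frame, in mm); z points along the fingers, y is the line along which they close (so a half turn about z gives the same grasp; the last joint's range is limited). The gripper opens to 85 mm and grips with 20 to 120 N. Pads are 22 mm wide; open, the fingers measure 114 mm over their backs; the gripper's body (76 mm by 85 mm) begins 54 mm behind the grasp point. The pads swing forward as they close: fully open they stand 13 mm farther back than shut.
Start: joints at [-1.276, 0.591, 0.048, 1.609, -0.033, 0.943, -0.034], TCP at [274.156, 671.169, 231.302] pointing down, gripper open.
Joint ranges: [-2.69, 2.69], [-0.47, 2.24], [-1.27, 1.36], [0.19, 2.51], [-1.53, 4.68], [0.08, 2.07], [-3.09, 3.09]. Speed limits (rad/s): [2.57, 2.57, 3.14, 3.14, 3.14, 3.14, 3.14].

## Interface

Orientations are given as a unit quaternion [w, x, y, z].
In Python, from rig import env, imaging, workorder, spotter gives the robot as it stands.
- The arm moves only by the tool drive_tool, never from a script. Its argument "plan" is one flat list of numbers, 6 for each row, row after row: the shift along the tool's x, y, z each as a share of 0.5 m, from -1 to 1, then the turn, a rotation vector about the tool's x, y, z each as a share of 60 degrees, from -1 to 1. In form: [dx, dy, dz, wx, wy, wz, dx, dy, dz, wx, wy, wz, ...]. A call has 1 to 5 rows; each row shifts and turns the commanded pose from where the row before left it, along the tool's axes as they then stand; what a row does not reach is not made up. A row lasts 1/8 s, in which the tool goes at most 62.5 mm and 10.7 degrees, less where a joint would pass 70% of its speed; a pose out of reach is approached as far as the arm can. A call with a number of a shift or a turn outside -1 to 1 is refused whole. A call with a gripper value outside its range is refused whole. "jaw" is the closure, from 0 (fully open) to 1 (shut), set as the call begins (left out, the last holds). The fingers move at their own pace and stop on an object; "squeeze" is the grip in N (left out, the last holds). Time passes only in rows, so rows that do not move let the fingers close. It gives the time, the measured TCP pose, the force, the opening and the grip force at its end, in the units of the state.
- env.sense(): the state, without advancing time (a new reading comes with each control period).
- imaging.get_image(name): name is "side" or "top" or "wrist"; returns a dict with "pixels" (420x560x3 uint8, red, green, blue), "range_z" (420x560 float32, mm along the optical axis (not along the pixel's ray), 0 where there is no reading), "vfov" (degrees; the focal length in pixels is half the picture's height over the tangent of half this angle, whatever the lens; pixels are square), "cx", "cy" (the principal point, pixels), "position" and "rotation" of the camera in the world. Camera axes: x right, y down, z forward; pixel columns grow to the right and rows downward; lengths in mm; the calibration is good to about 2 mm. A picture is of the moment at which its call begins.
- workorder.hand_in(): hands the job in; it is judged then, once.
Trained networks look in a picture, given as the dict that the camera call returned (one of the last four; its "shot" number tells which), for a name from the list of things; names that differ only in an ending like _2 or _b are one class to them, and where a whole thing is asked for, a point or a joint stands for the part that bears it (a point fixed in the world has none). Each returns a list of dicts, best first, with "conf" (0 to 1); they miss things now and then, are a little off and sometimes report something else, mostly with a low value. They report only what shows in the picture. A call takes as long as a camera call.
- spotter.trace(picture, thing): "pixels" (420x560 bool, what is visible of it) and "at" ([row, column] in pixels, amid what is visible of it).
- spotter.pinpoint(picture, thing): "at" ([row, column] in pixels: a listed point, or the origin of a listed thing).
The state is a dict: "time": time; "joint_pos": joint angles; "joint_velocities": joint speeds; "tau": joint torques, N m; "position": TCP position; "orientation": TCP orientation; "contact_force": force on the tool from outside, world axes, zero at the start; "ft_torque": the same for the moment, N m; "gripper_width": finger opening in mm; "gripper_force": force on a finger pad.
Only numpy, scipy, OpenCV 4.12 (cv2) and the standard library are available. Lean on these libraries where they do the work, as an engineer would, in place of code of your own. Each camera call takes 0.05 s, during which the arm holds its last target. There are 200 camera calls.

## Working session

There is one attempt and no reset: what is moved stays moved. The work goes in short steps, Python scripts to look and compute and a tool call to move; the robot and the scene stay as the last step left them, time stands still between calls to the robot, and variables do not carry over. Pictures are saved under pics/ and viewed, at most 10 in all, crops included, and the job is handed in when it is done.

Besides the shell and the picture viewer there is one more tool, called after "Emit:" as name(argument=value, ...) on one line, values as JSON. drive_tool: Moves the arm, as the interface text tells. Its arguments: {"type":"object","properties":{"plan":{"type":"array"},"jaw":{"type":"number"},"squeeze":{"type":"number"}},"required":["plan"]}

```bash
ls; mkdir -p pics; cat > h.py <<'E'
import numpy as np, cv2
from scipy.spatial.transform import Rotation as R
from rig import env, imaging, workorder, spotter
def rot(p):
    r=np.array(p["rotation"],float)
    return r if r.shape==(3,3) else R.from_quat(r[[1,2,3,0]]).as_matrix()
def cloud(p):
    z=p["range_z"]; f=210/np.tan(np.radians(p["vfov"])/2)
    v,u=np.mgrid[0:420,0:560]
    c=np.stack([(u-p["cx"])/f*z,(v-p["cy"])/f*z,z],-1)
    return c@rot(p).T+np.array(p["position"])
def proj(p,X):
    f=210/np.tan(np.radians(p["vfov"])/2)
    c=(np.asarray(X,float)-p["position"])@rot(p); return c[...,:2]/c[...,2:]*f+[p["cx"],p["cy"]]
E
cat > a.py <<'E'
from h import *
for n in ("side","top"):
    p=imaging.get_image(n); cv2.imwrite(f"pics/{n}0.png",p["pixels"][...,::-1])
    C=cloud(p); print(n,p["position"],rot(p).round(3).tolist(),p["vfov"])
    for t in "housing port drop stand cap spoke pan handle bottle jar beaker collar wrench carton".split():
        for d in spotter.pinpoint(p,t)[:2]:
            r,c=d["at"]; i,j=int(np.clip(round(r),0,419)),int(np.clip(round(c),0,559))
            print(t,round(d["conf"],2),[round(r,1),round(c,1)],C[i,j].round(0),p["range_z"][i,j]>0)
print(env.sense(), env.grip_point_offset)
E
python3 a.py
```

```text
pics
side [ 548.83657574 -625.40953102 1111.54335922] [[1.0, -0.008, 0.025], [-0.022, -0.792, 0.61], [0.015, -0.611, -0.792]] 53.24491298983812
housing 0.61 [281.4, 299.7] [ 609. -109.  174.] True
drop 0.69 [285.7, 301.9] [ 614. -119.  166.] True
stand 0.61 [324.6, 320.3] [ 652. -223.  166.] True
cap 0.97 [263.9, 307.1] [630. -56. 168.] True
spoke 0.96 [256.8, 299.1] [610. -32. 165.] True
pan 0.88 [205.9, 270.0] [530. 270.   9.] True
pan 0.67 [278.6, 223.3] [398. -37.  60.] True
handle 0.92 [210.8, 240.6] [437. 215.  51.] True
handle 0.25 [183.3, 327.7] [729. 339.  46.] True
bottle 0.84 [183.7, 324.0] [715. 338.  42.] True
jar 0.59 [281.1, 224.2] [401. -43.  59.] True
beaker 0.76 [313.2, 239.0] [ 452. -160.  102.] True
beaker 0.38 [147.4, 277.2] [555. 491.  72.] True
collar 0.8 [232.2, 343.6] [771. 164.   2.] True
wrench 0.59 [363.6, 239.0] [ 450. -260.    8.] True
wrench 0.35 [205.1, 269.0] [526. 274.   9.] True
carton 0.8 [149.5, 279.1] [562. 481.  67.] True
top [ 507.48633187  155.31073172 1144.40529629] [[0.013, -0.997, 0.073], [-1.0, -0.015, -0.027], [0.028, -0.073, -0.997]] 57.
[... 705 characters left out ...]
0.04842431,  1.60849989, -0.03328075,
        0.94270013, -0.03367983]), 'joint_velocities': array([-0.00055818, -0.00055247, -0.00075951, -0.00265316, -0.0001518 ,
        0.00081049, -0.00126032]), 'tau': array([ 2.72983170e-04, -5.48629296e+01,  1.54639944e+00, -1.98532248e+01,
        9.40541213e-03,  1.50293668e-03, -1.64022076e-06]), 'position': array([274.17622289, 671.16007117, 231.28576926]), 'orientation': array([ 2.59621638e-05,  1.92664587e-01,  9.81264672e-01, -1.64839370e-05]), 'contact_force': array([-0.48379412, -0.90728875, -0.09034693]), 'ft_torque': array([ 0.04973912,  0.05038842, -0.02775215]), 'gripper_force': 0.0, 'gripper_width': 85.03566501295066} -18.700000000000003
```

View pics/side0.png

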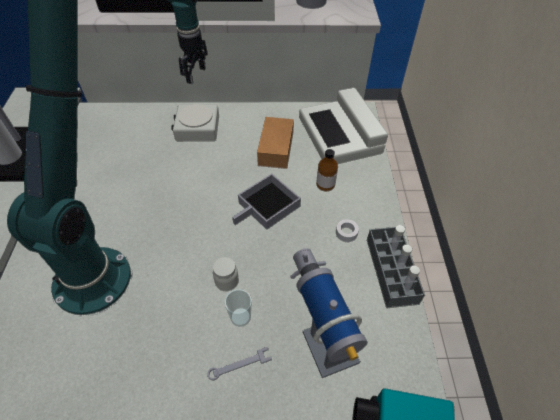

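View pics/top0.png

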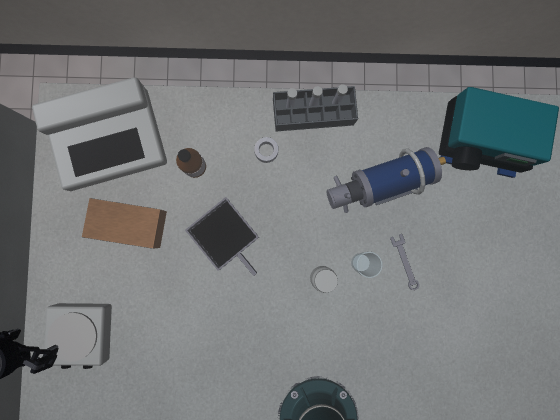

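The side view shows the pan at about (205,270) with its handle to the lower left, and the vessel lying from (258,305) to (350,345) with the cap at its near-robot end. The top view agrees: pan (235,222), cap (194,340), and jar (278,324) and beaker (263,366) below the cap.

```bash
cat > b.py <<'E'
from h import *
from scipy.optimize import least_squares
P=[];PC=[]
for n in ("side","top"):
    p=imaging.get_image(n); C=cloud(p); ok=p["range_z"]>0
    P.append(C[ok]); PC.append(p["pixels"][ok])
for k in (0,1,None):
    X=np.vstack(P) if k is None else P[k]; col=np.vstack(PC) if k is None else PC[k]
    col=col.astype(int)
    b=(col[:,2]>col[:,0]+50)&(col[:,2]>col[:,1]+30)&(np.abs(X[:,0]-660)<110)&(X[:,1]<0)&(X[:,1]>-330)&(X[:,2]>80)&(X[:,2]<210)
    B=X[b]
    def f(q):
        a=np.array([np.cos(q[2]),np.sin(q[2])]); d=(B[:,:2]-[q[0],-150])@[-a[1],a[0]]
        return np.hypot(d,B[:,2]-q[1])-46
    s=least_squares(f,[660,145,-1.2],loss="soft_l1",f_scale=2); q=s.x
    print(k,b.sum(),q,np.abs(f(q)).mean())
a=np.array([np.cos(q[2]),np.sin(q[2])]); o=np.array([q[0],-150])
al=(X[:,:2]-o)@a; la=(X[:,:2]-o)@[-a[1],a[0]]; r=np.hypot(la,X[:,2]-145)
for t in range(-160,170,5):
    m=(al>=t)&(al<t+5)&(r<75)&(X[:,2]>100)
    if m.any(): print(t,m.sum(),np.percentile(r[m],[10,50,90,100]).round(),end="; ")
print()
m=(r<75)&(r>33)&(X[:,2]>90)&(al<-45)
S=np.c_[al,la,X[:,2]-145][m]
print("spokes",m.sum()); ang=np.degrees(np.arctan2(S[:,2],S[:,1]))
for g in range(-180,180,20):
    mm=(ang>=g)&(ang<g+20)
    if mm.sum()>2: print(g,mm.sum(),np.median(S[mm,0]).round(1),np.median(ang[mm]).round(1),np.hypot(S[mm,1],S[mm,2]).max())
# pan rim
m=(np.abs(X[:,2]-45)<5)&(np.abs(X[:,0]-530)<125)&(np.abs(X[:,1]-270)<125)
Q=X[m][:,:2]
def fp(q):
    c,s=np.cos(q[2]),np.sin(q[2]); d=Q-q[:2]; u=np.abs(d@[c,s]);v=np.abs(d@[-s,c])
    return np.maximum(u,v)-72.5
for t0 in (.6,.8,1.0):
    s=least_squares(fp,[530,275,t0],loss="soft_l1",f_scale=2); print("pan",s.x,s.cost,len(Q))
m=(X[:,2]>50)&(X[:,2]<60)&(np.hypot(X[:,0]-437,X[:,1]-210)<60)
print("handle",np.median(X[m],0),m.sum(),X[m].min(0),X[m].max(0))
for n,c,rr,zl,zh in (("bottle",(700,345),60,60,90),("jar",(405,0),60,75,95),("beaker",(455,-125),60,85,110),("collar",(772,160),60,25,35),("wrench",(445,-250),110,4,30),("carton",(550,510),140,60,80)):
    m=(np.hypot(X[:,0]-c[0],X[:,1]-c[1])<rr)&(X[:,2]>zl)&(X[:,2]<zh)
    print(n,m.sum(),X[m].min(0).round(),X[m].max(0).round(),((X[m].min(0)+X[m].max(0))/2).round())
E
python3 b.py
```

```text
0 1712 [669.04078657 145.44581866  -1.22593279] 1.161526801108394
1 587 [664.7617204  144.49671974  -1.21497762] 1.3634373259332497
None 2299 [668.72568586 145.07759546  -1.22620317] 1.305871006574298
-155 2 [23. 23. 24. 24.]; -150 111 [11. 24. 27. 30.]; -145 76 [23. 26. 29. 30.]; -140 70 [23. 26. 28. 30.]; -135 66 [23. 26. 28. 30.]; -130 66 [23. 26. 28. 30.]; -125 63 [23. 26. 28. 29.]; -120 95 [23. 27. 47. 57.]; -115 147 [24. 34. 56. 61.]; -110 155 [24. 36. 55. 60.]; -105 75 [23. 26. 29. 49.]; -100 68 [21. 26. 29. 31.]; -95 69 [24. 27. 29. 31.]; -90 75 [24. 27. 29. 31.]; -85 66 [24. 27. 29. 31.]; -80 43 [24. 27. 30. 32.]; -75 61 [25. 29. 43. 47.]; -70 227 [28. 43. 50. 53.]; -65 142 [47. 50. 52. 55.]; -60 144 [47. 50. 52. 54.]; -55 156 [46. 49. 52. 53.]; -50 134 [44. 46. 50. 53.]; -45 129 [44. 46. 49. 49.]; -40 128 [43. 46. 48. 52.]; -35 133 [43. 46. 49. 50.]; -30 139 [43. 46. 48. 50.]; -25 136 [43. 46. 48. 50.]; -20 135 [44. 46. 48. 51.]; -15 129 [44. 46. 48. 50.]; -10 130 [43. 46. 48. 50.]; -5 133 [43. 46. 48. 50.]; 0 138 [43. 46. 49. 50.]; 5 135 [43. 46. 48. 49.]; 10 147 [43. 46. 
[... 1400 characters left out ...]
.23627524   0.70529624] 5722.826616780641 724
pan [524.72786721 281.23627529   0.70529641] 5722.826616773699 724
pan [524.72960166 281.24817233   0.7049466 ] 5722.8666401735845 724
handle [440.63172023 208.36774153  53.95185152] 190 [407.78686161 181.58230161  50.05193476] [472.24905704 240.28129186  59.69004886]
bottle 196 [689. 336.  60.] [757. 388.  90.] [723. 362.  75.]
jar 780 [367. -42.  75.] [432.  22.  91.] [399. -10.  83.]
beaker 406 [ 410. -162.   85.] [482. -90. 104.] [ 446. -126.   95.]
collar 495 [740. 124.  25.] [812. 196.  35.] [776. 160.  30.]
wrench 1225 [ 341. -359.    4.] [ 554. -142.   30.] [ 448. -250.   17.]
carton 3825 [483. 452.  60.] [617. 650.  79.] [550. 551.  69.]
```

```bash
cat > plan.py <<'E'
# usage: plan(targets) targets: (x,y,z,yaw_of_tool_y_deg, nrows)
from h import *
A=-1.226; AX=np.array([np.cos(A),np.sin(A),0]); YH=np.array([-AX[1],AX[0],0]); O=np.array([620.7,-16.4,0])
def tcp(x,y,z): return O+AX*x+YH*y+[0,0,z]   # housing frame -> world
def Rt(yaw):
    y=np.array([np.cos(yaw),np.sin(yaw),0]); z=np.array([0,0,-1.]); return np.c_[np.cross(y,z),y,z]
def plan(T):
    s=env.sense(); p=np.array(s["position"]); q=np.array(s["orientation"]); Rc=R.from_quat(q[[1,2,3,0]]).as_matrix()
    out=[]
    for x,y,z,yaw,n in T:
        G=Rt(np.radians(yaw)); p1=np.array([x,y,z])
        for k in range(n):
            w=R.from_matrix(Rc.T@G).as_rotvec()/(n-k); d=Rc.T@(p1-p)/(n-k)
            row=np.r_[d/500,np.degrees(w)/60].round(3); row[np.abs(row)<.002]=0
            out.append(row); p=p+Rc@row[:3]*500; Rc=Rc@R.from_rotvec(np.radians(row[3:]*60)).as_matrix()
    for i in range(0,len(out),5): print([float(v) for r in out[i:i+5] for v in r])
E
python3 - <<'E'
from plan import *
plan([(435,204.5,110,130.4,10),(435,204.5,25,130.4,3)])
E
```

```text
[-0.065, -0.074, 0.024, 0.0, 0.0, -0.104, -0.057, -0.081, 0.024, 0.0, 0.0, -0.104, -0.047, -0.087, 0.024, 0.0, 0.0, -0.104, -0.038, -0.091, 0.024, 0.0, 0.0, -0.105, -0.028, -0.095, 0.024, 0.0, 0.0, -0.104]
[-0.017, -0.097, 0.025, 0.0, 0.0, -0.105, -0.006, -0.098, 0.024, 0.0, 0.0, -0.104, 0.004, -0.099, 0.025, 0.0, 0.0, -0.105, 0.015, -0.097, 0.024, 0.0, 0.0, -0.104, 0.026, -0.096, 0.025, 0.0, 0.0, -0.105]
[0.0, 0.0, 0.057, 0.0, 0.0, 0.0, 0.0, 0.0, 0.056, 0.0, 0.0, 0.0, 0.0, 0.0, 0.057, 0.0, 0.0, 0.0]
```

Emit:
drive_tool(plan=[-0.065,-0.074,0.024,0,0,-0.104,-0.057,-0.081,0.024,0,0,-0.104,-0.047,-0.087,0.024,0,0,-0.104,-0.038,-0.091,0.024,0,0,-0.105,-0.028,-0.095,0.024,0,0,-0.104], jaw=0)

```text
time: 2.22
position: [355.5, 436.4, 171.3]
orientation: [0.0, -0.081, 0.997, 0.0]
contact_force: [1.1, 0.5, 0.5]
gripper_width: 85.4
gripper_force: 0.0
```

Emit:
drive_tool(plan=[-0.017,-0.097,0.025,0,0,-0.105,-0.006,-0.098,0.024,0,0,-0.104,0.004,-0.099,0.025,0,0,-0.105,0.015,-0.097,0.024,0,0,-0.104,0.026,-0.096,0.025,0,0,-0.105])

```text
time: 2.85
position: [436.3, 203.4, 109.8]
orientation: [0.001, -0.347, 0.938, 0.0]
contact_force: [0.8, -0.2, -0.8]
gripper_width: 85.5
gripper_force: 0.0
```

Emit:
drive_tool(plan=[0,0,0,0,0,0,0,0,0,0,0,0])

```text
time: 3.1
position: [435.8, 205.0, 110.1]
orientation: [0.001, -0.345, 0.939, 0.0]
contact_force: [-0.0, 0.6, 0.3]
gripper_width: 85.3
gripper_force: 0.0
```

```bash
python3 - <<'E'
from plan import *
p=imaging.get_image("wrist"); cv2.imwrite("pics/w1.png",p["pixels"][...,::-1])
C=cloud(p); m=(p["range_z"]>0)&(C[...,2]>49)&(C[...,2]<62)&(np.hypot(C[...,0]-437,C[...,1]-207)<60)
X=C[m]; print(m.sum(), X.mean(0), X.min(0),X.max(0))
c=X[:,:2].mean(0); u,s,v=np.linalg.svd(X[:,:2]-c); print(np.degrees(np.arctan2(*v[0][::-1])), s/np.sqrt(len(X)))
print([ (d["conf"],d["at"],C[tuple(np.round(d["at"]).astype(int))]) for d in spotter.pinpoint(p,"handle")])
plan([(435,204.5,25,130.4,3)])
E
```

```text
1953 [438.17663296 209.86332507  55.21558423] [409.01529157 183.78400138  49.15286465] [471.62809267 239.31806067  57.77947457]
40.61272778047211 [21.57801707  3.413285  ]
[(0.85, [226.0, 284.3], array([431.68038655, 205.86490703,  55.19010616]))]
[0.0, 0.0, 0.057, 0.0, 0.0, 0.0, 0.002, 0.0, 0.057, 0.0, 0.0, 0.0, 0.0, -0.002, 0.056, 0.0, 0.002, 0.002]
```

Emit:
drive_tool(plan=[0,0.004,0.057,0,0,0,0,0,0.057,0,0,0,0,0,0.056,0,0,0])

```text
time: 3.58
position: [434.1, 208.4, 24.5]
orientation: [0.001, -0.347, 0.938, 0.001]
contact_force: [-0.1, -0.0, 0.1]
gripper_width: 85.2
gripper_force: 0.0
```

Emit:
drive_tool(plan=[0,0,0,0,0,0,0,0,0,0,0,0,0,0,0,0,0,0,0,0,0,0,0,0,0,0,0,0,0,0], jaw=1, squeeze=60)

```text
time: 4.2
position: [434.5, 206.2, 25.8]
orientation: [0.001, -0.345, 0.939, 0.0]
contact_force: [-0.7, -0.2, 6.0]
gripper_width: 11.0
gripper_force: 60.6
```

```bash
python3 - <<'E'
from plan import *
s=env.sense(); print(s["position"],s["gripper_width"],s["gripper_force"],s["contact_force"])
# handle offset of grasp from pan centre: actual pan centre estimate (525,281)
p=np.array(s["position"][:2]); c,sn=np.cos(.705),np.sin(.705); d=p-[524.7,281.2]; r=-(d@[c,sn]); print("r",r, d@[-sn,c])
D=tcp(-30,0,0)[:2]; y=np.radians(19.75); h=D-r*np.array([np.cos(y),np.sin(y)]); print(D,h)
plan([(h[0],h[1],s["position"][2],109.75,15)])
E
```

```text
[434.48495978 206.24957867  25.80638016] 11.011283977094912 60.62501549720764 [-0.71175153 -0.20991102  5.97114227]
r 117.27922533850423 1.379291300891326
[610.55985005  11.83432944] [500.17945607 -27.79628148]
[0.014, -0.029, 0.0, 0.0, 0.0, 0.023, 0.013, -0.03, 0.0, 0.0, 0.0, 0.023, 0.012, -0.03, 0.0, 0.0, 0.0, 0.023, 0.011, -0.03, 0.0, 0.0, 0.0, 0.023, 0.011, -0.031, 0.0, 0.0, 0.0, 0.023]
[0.01, -0.031, 0.0, 0.0, 0.0, 0.023, 0.009, -0.031, 0.0, 0.0, 0.0, 0.023, 0.008, -0.031, 0.0, 0.0, 0.0, 0.023, 0.008, -0.032, 0.0, 0.0, 0.0, 0.023, 0.007, -0.032, 0.0, 0.0, 0.0, 0.023]
[0.006, -0.032, 0.0, 0.0, 0.0, 0.023, 0.005, -0.032, 0.0, 0.0, 0.0, 0.023, 0.005, -0.032, 0.0, 0.0, 0.0, 0.023, 0.004, -0.032, 0.0, 0.0, 0.0, 0.023, 0.003, -0.032, 0.0, 0.0, 0.002, 0.022]
```

Emit:
drive_tool(plan=[0.014,-0.029,-0.002,0,0,0.023,0.013,-0.03,0,0,0,0.023,0.012,-0.03,0,0,0,0.023,0.011,-0.03,0,0,0,0.023,0.011,-0.031,0,0,0,0.023])

```text
time: 4.82
position: [456.1, 127.0, 25.8]
orientation: [0.0, -0.288, 0.958, 0.0]
contact_force: [-0.9, 2.0, 0.7]
gripper_width: 10.8
gripper_force: 59.6
```

Emit:
drive_tool(plan=[0.01,-0.031,0,0,0,0.023,0.009,-0.031,0,0,0,0.023,0.008,-0.031,0,0,0,0.023,0.008,-0.032,0,0,0,0.023,0.007,-0.032,0,0,0,0.023])

```text
time: 5.45
position: [478.0, 48.7, 25.8]
orientation: [0.0, -0.23, 0.973, 0.0]
contact_force: [-0.4, 3.3, 1.2]
gripper_width: 10.9
gripper_force: 59.8
```

```bash
cat > pan.py <<'E'
from plan import *
from scipy.optimize import least_squares
import sys
def panpose(y0,c0,name="side"):
    p=imaging.get_image(name); C=cloud(p); X=C[p["range_z"]>0]
    m=(np.abs(X[:,2]-45)<5)&(np.hypot(X[:,0]-c0[0],X[:,1]-c0[1])<115)
    Q=X[m][:,:2]
    def fp(q):
        c,s=np.cos(q[2]),np.sin(q[2]); d=Q-q[:2]; u=np.abs(d@[c,s]);v=np.abs(d@[-s,c])
        return np.maximum(u,v)-72.5
    s=least_squares(fp,[*c0,y0],loss="soft_l1",f_scale=2); return s.x,s.cost,len(Q),p
E
python3 - <<'E'
from pan import *
s=env.sense(); q=s["position"]; o=np.array(s["orientation"]); yy=R.from_quat(o[[1,2,3,0]]).as_matrix()[:,1]; yaw=np.arctan2(yy[1],yy[0])-np.pi/2
e=q[:2]+117.3*np.array([np.cos(yaw),np.sin(yaw)]); print(q,yaw,e,s["contact_force"])
for n in("side","top"): print(panpose(yaw,e,n)[:3])
h=[500.2,-27.8]
plan([(h[0],h[1],q[2],109.75,5)])
E
```

```text
[477.96690084  48.71804533  25.84969505] 0.4632761393370557 [582.90268972 101.13722324] [-0.35663952  3.2897183   1.16485854]
(array([5.85417171e+02, 1.01178358e+02, 4.70796754e-01]), np.float64(551.9033051378208), 291)
(array([5.84358805e+02, 9.68667403e+01, 4.56136144e-01]), np.float64(348.956355087027), 354)
[0.005, -0.03, 0.0, 0.0, 0.0, 0.021, 0.005, -0.031, 0.0, 0.0, 0.0, 0.022, 0.004, -0.031, 0.0, 0.0, 0.0, 0.021, 0.003, -0.03, 0.0, 0.0, 0.0, 0.022, 0.002, -0.031, 0.0, -0.002, 0.0, 0.021]
```

Emit:
drive_tool(plan=[0.005,-0.03,0,0,0,0.021,0.005,-0.031,0,0,0,0.022,0.004,-0.031,0,0,0,0.021,0.003,-0.03,0,0,0,0.022,0.002,-0.029,0,0,0,0.021])

```text
time: 6.18
position: [500.1, -24.1, 25.8]
orientation: [-0.0, -0.175, 0.985, 0.0]
contact_force: [-1.2, 2.8, 3.4]
gripper_width: 10.8
gripper_force: 60.1
```

Emit:
drive_tool(plan=[0,0,0,0,0,0,0,0,0,0,0,0])

```text
time: 6.42
position: [500.3, -25.5, 25.9]
orientation: [-0.0, -0.173, 0.985, -0.001]
contact_force: [0.7, -2.8, 1.5]
gripper_width: 11.2
gripper_force: 60.0
```

Emit:
drive_tool(plan=[0,0,0,0,0,0,0,0,0,0,0,0,0,0,0,0,0,0,0,0,-0.06,0,0,0,0,0,-0.1,0,0,0], jaw=0)

```text
time: 7.05
position: [498.4, -22.7, 105.3]
orientation: [-0.002, -0.176, 0.984, 0.0]
contact_force: [1.9, 0.3, 0.0]
gripper_width: 85.5
gripper_force: 0.0
```

```bash
python3 - <<'E'
from pan import *
s=env.sense(); print(s["position"],s["gripper_width"])
for n in("side","top"):
    r=panpose(.345,[610,12],n); print(r[:3]); p=r[3]
cv2.imwrite("pics/top1.png",cv2.resize(p["pixels"][120:320,220:460,::-1],None,fx=3,fy=3))
q=s["position"]
a=tcp(30,-46,270); b=tcp(30,-46,178)
plan([(q[0],q[1],290,109.75,4),(*a,109.75,4),(*b,109.75,4)])
E
```

```text
[498.3931519  -22.65585522 105.29906432] 85.48604607164205
(array([6.13937957e+02, 1.27522174e+01, 3.37400366e-01]), np.float64(682.5934867296806), 283)
(array([6.11142946e+02, 1.29383639e+01, 3.39973632e-01]), np.float64(539.2802771141171), 317)
[0.0, 0.0, -0.09, 0.0, 0.002, 0.002, 0.002, 0.0, -0.09, 0.0, 0.002, 0.002, 0.002, 0.0, -0.09, 0.0, 0.002, 0.002, 0.003, 0.002, -0.091, -0.002, 0.0, 0.002, -0.036, -0.033, 0.01, 0.0, 0.0, 0.0]
[-0.036, -0.033, 0.01, 0.0, 0.0, 0.0, -0.035, -0.032, 0.01, 0.0, 0.0, 0.0, -0.036, -0.033, 0.01, 0.0, 0.0, 0.0, 0.0, 0.0, 0.046, 0.0, 0.0, 0.0, 0.0, 0.0, 0.046, 0.0, 0.0, 0.0]
[0.0, 0.0, 0.046, 0.0, 0.0, 0.0, 0.0, 0.0, 0.046, 0.0, 0.0, 0.0]
```

View pics/top1.png

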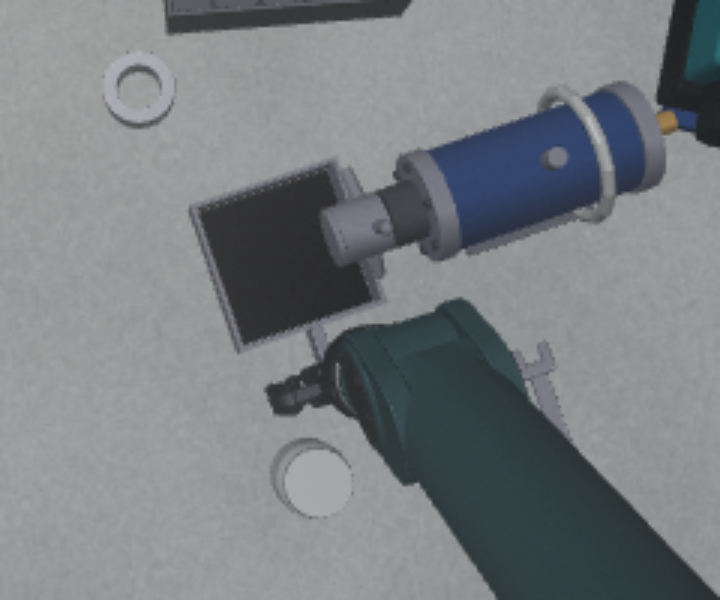

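The pan (crop centre about (290,255)) now sits squarely under the cap (375,225), with the handle towards the robot and the jar and beaker clear. Next I shut the jaw and bring it behind the top spoke.

Emit:
drive_tool(plan=[0,0,-0.09,0,0.002,0.002,0.002,0,-0.09,0,0.002,0.002,0.002,0,-0.09,0,0,0,0.003,0,-0.09,0,0,0,-0.036,-0.033,0.01,0,0,0], jaw=1, squeeze=60)

```text
time: 7.78
position: [520.8, -32.5, 284.3]
orientation: [0.001, -0.174, 0.985, -0.001]
contact_force: [1.1, 0.2, -0.8]
gripper_width: 0.2
gripper_force: 0.0
```

Emit:
drive_tool(plan=[-0.036,-0.033,0.01,0,0,0,-0.035,-0.032,0.01,0,0,0,-0.036,-0.033,0.01,0,0,0,0,0,0,0,0,0])

```text
time: 8.28
position: [587.0, -62.0, 264.1]
orientation: [-0.003, -0.173, 0.985, -0.0]
contact_force: [-1.3, -0.6, -0.0]
gripper_width: 0.1
gripper_force: 0.0
```

```bash
python3 - <<'E'
from pan import *
s=env.sense(); print(s["position"],s["gripper_width"], tcp(30,-46,270))
p=imaging.get_image("side"); cv2.imwrite("pics/s2.png",cv2.resize(p["pixels"][130:380,180:440,::-1],None,fx=2.4,fy=2.4))
plan([(*tcp(29,-46,178),109.75,3)])
plan([(*tcp(29,-46,178),109.75,3),(*tcp(28,-17,178),109.75,2),(*tcp(28,8,181),109.75,2),(*tcp(27,28,181),109.75,2),(*tcp(27,42,165),109.75,1),(*tcp(26,44,149),109.75,1),(*tcp(26,44,137),109.75,1)])
E
```

```text
[587.03787236 -61.98198847 264.10320916] 0.14571852013083397 [587.54751148 -60.18255937 270.        ]
[-0.002, 0.0, 0.058, 0.0, -0.002, 0.0, 0.0, 0.0, 0.057, 0.0, -0.002, 0.002, -0.003, 0.003, 0.058, 0.0, -0.002, 0.0]
[-0.002, 0.0, 0.058, 0.0, -0.002, 0.0, 0.0, 0.0, 0.057, 0.0, -0.002, 0.002, -0.003, 0.003, 0.058, 0.0, -0.002, 0.0, -0.029, 0.0, 0.0, 0.0, 0.0, 0.0, -0.029, 0.002, 0.0, 0.0, 0.0, 0.0]
[-0.025, 0.0, -0.003, 0.0, 0.0, 0.0, -0.025, 0.0, -0.003, 0.0, 0.0, 0.0, -0.02, 0.0, 0.0, 0.0, 0.0, 0.0, -0.02, 0.0, 0.0, 0.0, 0.0, 0.0, -0.028, 0.0, 0.032, 0.0, 0.0, 0.0]
[-0.004, 0.003, 0.032, 0.0, 0.0, 0.0, 0.0, 0.0, 0.024, 0.0, 0.0, 0.0]
```

View pics/s2.png

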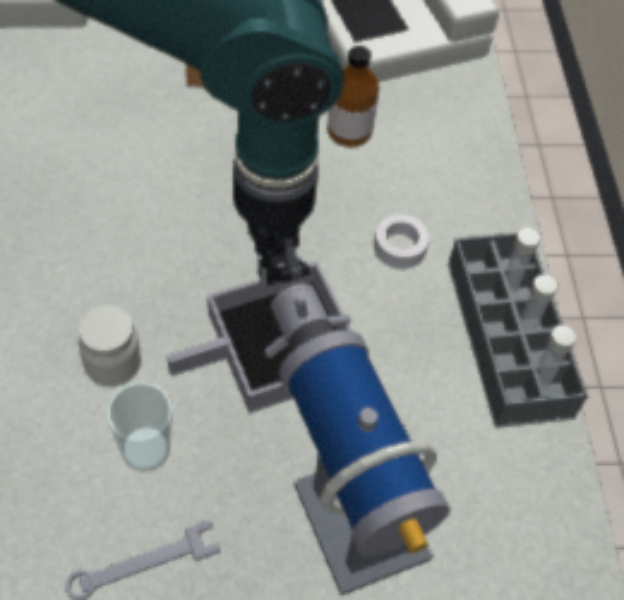

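The shut fingers hang above the cap (crop about (285,265)), and the arm is clear of everything.

Emit:
drive_tool(plan=[-0.002,0,0.058,0,-0.002,0,0,0,0.057,0,-0.002,0.002,-0.003,0.003,0.058,0,-0.002,0,-0.029,0,0,0,0,0,-0.029,0.002,0,0,0,0])

```text
time: 8.95
position: [616.5, -47.5, 180.2]
orientation: [0.002, -0.173, 0.985, 0.0]
contact_force: [-0.9, 0.7, 1.1]
gripper_width: -0.1
gripper_force: 0.4
```

Emit:
drive_tool(plan=[-0.025,0,-0.003,0,0,0,-0.025,0,-0.003,0,0,0,-0.02,0,0,0,0,0,-0.02,0,0,0,0,0,-0.028,0,0.032,0,0,0])

```text
time: 9.57
position: [672.4, -28.4, 166.9]
orientation: [0.003, -0.172, 0.985, -0.0]
contact_force: [-0.6, -0.3, 0.5]
gripper_width: 0.4
gripper_force: 0.2
```

Emit:
drive_tool(plan=[-0.004,0.003,0.032,0,0,0,0,0,0.024,0,0,0,0,0,0,0,0,0])

```text
time: 9.95
position: [670.2, -26.5, 136.1]
orientation: [-0.001, -0.172, 0.985, 0.0]
contact_force: [0.0, 0.5, -0.8]
gripper_width: 0.1
gripper_force: 0.0
```

```bash
cat > st.py <<'E'
from pan import *
def hf(): 
    s=env.sense(); d=s["position"]-O; return np.array([d@AX,d@YH,d[2]])
def cap():
    for n in("side","top"):
        p=imaging.get_image(n); C=cloud(p); ok=p["range_z"]>0
        D=C-O; al=D@AX; la=D@YH; z=C[...,2]-145; r=np.hypot(la,z)
        m=ok&(r>34)&(r<62)&(al>-25)&(al<44)&(np.hypot(*(C-env.sense()["position"])[...,:2].transpose(2,0,1))>24)&(z>-60)
        an=np.degrees(np.arctan2(z,la))[m]; fr=al[ok&(r<26)&(C[...,2]>125)]
        h,e=np.histogram(an,np.arange(-180,181,10)); print(n,[(int(e[i]),int(h[i]),round(float(np.median(al[m][(an>=e[i])&(an<e[i]+10)])),1)) for i in range(36) if h[i]>4],"front",np.percentile(fr,[.5,2]) )
    return p
E
python3 - <<'E'
from st import *
print(hf(),env.sense()["contact_force"]); cap()
print(hf())
plan([(*tcp(25,44,220),109.75,2),(*tcp(25,-48,222),109.75,3),(*tcp(25,-48,178),109.75,1)])
E
```

```text
[ 26.26193323  43.16611587 136.07385131] [ 0.00303507  0.50125624 -0.81318211]
side [(-160, 15, 29.0), (-150, 20, 31.6), (50, 6, -2.8), (80, 6, 30.7), (90, 25, 29.7), (100, 6, 27.3)] front [-1247.12155106 -1242.66588604]
top [(-160, 25, 27.3), (-150, 12, 23.7), (50, 7, 1.8), (90, 19, 24.4), (100, 6, 22.1)] front [-11.50145763 -10.75347086]
[ 26.74154186  44.46634358 137.8660622 ]
[0.0, 0.002, -0.082, 0.0, 0.0, 0.0, 0.0, 0.002, -0.082, 0.0, 0.0, 0.0, 0.062, 0.0, 0.0, 0.0, 0.0, 0.0, 0.061, 0.0, -0.002, 0.0, 0.0, 0.0, 0.062, 0.0, -0.002, 0.0, 0.0, 0.0]
[0.0, 0.0, 0.088, 0.0, 0.0, 0.0]
```

```bash
cat > cyc.py <<'E'
from st import *
import sys
x=float(sys.argv[1]); print(hf().round(1)); 
if len(sys.argv)>2: cap()
plan([(*tcp(x,44,220),109.75,2),(*tcp(x,-48,222),109.75,3),(*tcp(x,-48,178),109.75,1),(*tcp(x-1,-17,178),109.75,2),(*tcp(x-2,8,181),109.75,2),(*tcp(x-3,28,181),109.75,2),(*tcp(x-3,42,165),109.75,1),(*tcp(x-4,44,149),109.75,1),(*tcp(x-4,44,137),109.75,1)])
E
python3 cyc.py 26
```

```text
[ 26.7  44.5 137.9]
[0.0, 0.0, -0.082, 0.0, 0.0, 0.0, 0.0, 0.002, -0.082, 0.0, 0.0, 0.0, 0.062, 0.0, 0.0, 0.0, 0.0, 0.0, 0.061, 0.0, -0.002, 0.0, 0.0, 0.0, 0.062, 0.0, -0.002, 0.0, 0.0, 0.0]
[0.0, 0.0, 0.088, 0.0, 0.0, 0.0, -0.031, 0.0, 0.0, 0.0, 0.0, 0.0, -0.031, 0.002, 0.0, 0.0, 0.0, 0.0, -0.025, 0.0, -0.003, 0.0, 0.0, 0.0, -0.025, 0.002, -0.003, 0.0, 0.0, 0.0]
[-0.02, 0.0, 0.0, 0.0, 0.0, 0.0, -0.02, 0.002, 0.0, 0.0, 0.0, 0.0, -0.028, 0.0, 0.032, 0.0, 0.0, 0.0, -0.004, 0.0, 0.032, 0.0, 0.0, 0.0, 0.0, 0.0, 0.024, 0.0, 0.0, 0.0]
```

Emit:
drive_tool(plan=[0,0,-0.082,0,0,0,0,0.002,-0.082,0,0,0,0.062,0,0,0,0,0,0.061,0,-0.002,0,0,0,0.062,0,-0.002,0,0,0])

```text
time: 10.68
position: [583.9, -57.3, 223.0]
orientation: [0.002, -0.172, 0.985, -0.0]
contact_force: [1.1, -0.3, 0.5]
gripper_width: 0.1
gripper_force: 0.0
```

Emit:
drive_tool(plan=[0,0,0.088,0,0,0,-0.031,0,0,0,0,0,-0.031,0.002,0,0,0,0,-0.025,0,-0.003,0,0,0,-0.025,0.002,-0.003,0,0,0])

```text
time: 11.3
position: [638.6, -35.1, 182.3]
orientation: [0.002, -0.172, 0.985, 0.0]
contact_force: [-0.9, 0.1, 0.3]
gripper_width: -0.3
gripper_force: 0.1
```

Emit:
drive_tool(plan=[-0.02,0,0,0,0,0,-0.02,0.002,0,0,0,0,-0.028,0,0.032,0,0,0,-0.004,0,0.032,0,0,0,0,0,0.024,0,0,0])

```text
time: 11.92
position: [669.5, -22.6, 135.2]
orientation: [-0.0, -0.172, 0.985, 0.0]
contact_force: [-0.4, 0.3, 0.6]
gripper_width: 0.1
gripper_force: 0.3
```

```bash
python3 cyc.py 22 1
```

```text
[ 22.3  43.9 135.2]
side [(-160, 9, 25.6), (-150, 27, 27.0), (50, 8, -5.5), (90, 19, 25.3), (100, 15, 24.1)] front [-1247.13648674 -1243.07663962]
top [(-160, 27, 24.3), (-150, 8, 20.1), (50, 9, -2.8), (90, 21, 18.1), (100, 5, 18.5)] front [-15.78743876 -14.95191425]
[0.0, 0.0, -0.085, 0.0, 0.0, 0.0, -0.003, 0.0, -0.086, 0.0, -0.003, 0.0, 0.061, 0.0, 0.0, 0.0, 0.0, 0.0, 0.062, 0.0, -0.002, 0.0, 0.0, 0.0, 0.061, 0.0, -0.002, 0.0, 0.0, 0.0]
[0.0, 0.0, 0.088, 0.0, 0.0, 0.0, -0.031, 0.0, 0.0, 0.0, 0.0, 0.0, -0.031, 0.003, 0.0, 0.0, 0.0, 0.0, -0.025, 0.0, -0.003, 0.0, 0.0, 0.0, -0.025, 0.002, -0.003, 0.0, 0.0, 0.0]
[-0.02, 0.0, 0.0, 0.0, 0.0, 0.0, -0.02, 0.002, 0.0, 0.0, 0.0, 0.0, -0.028, 0.0, 0.032, 0.0, 0.0, 0.0, -0.004, 0.002, 0.032, 0.0, 0.0, 0.0, 0.0, 0.0, 0.024, 0.0, 0.0, 0.0]
```

Emit:
drive_tool(plan=[0,0,-0.085,0,0,0,-0.002,0,-0.085,0,0,0,0.061,0,0,0,0,0,0.062,0,-0.002,0,0,0,0.061,0,-0.002,0,0,0])

```text
time: 12.65
position: [583.0, -54.3, 224.2]
orientation: [0.001, -0.172, 0.985, -0.0]
contact_force: [-0.2, -0.1, -0.5]
gripper_width: 0.3
gripper_force: 0.0
```

Emit:
drive_tool(plan=[0,0,0.088,0,0,0,-0.031,0,0,0,0,0,-0.031,0.003,0,0,0,0,-0.025,0,-0.003,0,0,0,-0.025,0.002,-0.003,0,0,0])

```text
time: 13.28
position: [638.2, -31.5, 184.2]
orientation: [0.002, -0.173, 0.985, 0.0]
contact_force: [-0.2, -0.7, -0.4]
gripper_width: -0.4
gripper_force: 0.2
```

Emit:
drive_tool(plan=[-0.02,0,0,0,0,0,-0.02,0.002,0,0,0,0,-0.028,0,0.032,0,0,0,-0.004,0.002,0.032,0,0,0,0,0,0.024,0,0,0])

```text
time: 13.9
position: [669.1, -17.8, 137.2]
orientation: [0.0, -0.172, 0.985, 0.0]
contact_force: [-0.1, -0.5, 0.5]
gripper_width: -0.0
gripper_force: 0.3
```

```bash
python3 cyc.py 18 1
```

```text
[ 17.7  45.1 137.2]
side [(-150, 33, 23.0), (50, 8, -8.2), (90, 10, 20.5), (100, 24, 21.3)] front [-1245.16050013 -1239.7866561 ]
top [(-160, 13, 19.8), (-150, 23, 17.9), (50, 6, -7.0), (90, 14, 16.4), (100, 11, 15.5)] front [-19.64024548 -18.72768563]
[0.0, 0.0, -0.083, 0.0, 0.0, 0.0, 0.0, 0.0, -0.084, 0.0, -0.003, 0.002, 0.061, 0.0, 0.0, 0.0, 0.0, 0.0, 0.061, 0.0, -0.002, 0.0, 0.0, 0.0, 0.061, 0.0, -0.002, 0.0, 0.0, 0.0]
[0.0, 0.0, 0.088, 0.0, 0.0, 0.0, -0.031, 0.0, 0.0, 0.0, 0.0, 0.0, -0.031, 0.0, 0.0, 0.0, 0.0, 0.0, -0.025, 0.002, -0.003, 0.0, 0.0, 0.0, -0.025, 0.0, -0.003, 0.0, 0.0, 0.0]
[-0.02, 0.002, 0.0, 0.0, 0.0, 0.0, -0.02, 0.002, 0.0, 0.0, 0.0, 0.0, -0.028, 0.0, 0.032, 0.0, 0.0, 0.0, -0.004, 0.0, 0.032, 0.0, 0.0, 0.0, 0.0, 0.0, 0.024, 0.0, 0.0, 0.0]
```

Emit:
drive_tool(plan=[0,0,-0.083,0,0,0,0,0,-0.084,0,0,0,0.061,0,0,0,0,0,0.061,0,-0.002,0,0,0,0.061,0,-0.002,0,0,0])

```text
time: 14.62
position: [581.9, -49.9, 224.7]
orientation: [0.001, -0.172, 0.985, -0.0]
contact_force: [0.6, 0.0, -0.2]
gripper_width: 0.0
gripper_force: 0.0
```

Emit:
drive_tool(plan=[0,0,0.088,0,0,0,-0.031,0.002,0,0,0,0,-0.031,0,0,0,0,0,-0.025,0.002,-0.003,0,0,0,-0.025,0,-0.003,0,0,0])

```text
time: 15.25
position: [637.4, -27.3, 184.7]
orientation: [0.002, -0.173, 0.985, 0.0]
contact_force: [-0.4, -0.4, -0.9]
gripper_width: 0.2
gripper_force: 0.1
```

Emit:
drive_tool(plan=[-0.02,0.002,0,0,0,0,-0.02,0.002,0,0,0,0,-0.028,0,0.032,0,0,0,-0.004,0,0.032,0,0,0,0,0,0.024,0,0,0])

```text
time: 15.88
position: [668.2, -14.1, 137.7]
orientation: [0.0, -0.172, 0.985, 0.0]
contact_force: [0.4, 0.0, 0.4]
gripper_width: 0.3
gripper_force: 0.3
```

```bash
python3 cyc.py 14 1
```

```text
[ 13.9  45.5 137.7]
side [(-150, 25, 18.9), (-140, 8, 22.2), (50, 8, 12.8), (90, 7, 17.0), (100, 25, 17.4)] front [-1247.43577007 -1240.47442686]
top [(-160, 8, 15.6), (-150, 26, 16.3), (50, 7, -11.4), (90, 11, 11.6), (100, 14, 10.4)] front [-23.58519845 -22.33802709]
[0.0, 0.0, -0.083, 0.0, -0.002, 0.0, 0.0, 0.0, -0.083, 0.0, 0.0, 0.0, 0.061, 0.0, 0.0, 0.0, 0.0, 0.0, 0.061, 0.0, -0.002, 0.0, 0.0, 0.0, 0.062, 0.0, -0.002, 0.0, 0.0, 0.0]
[0.0, 0.0, 0.088, 0.0, 0.0, 0.0, -0.031, 0.0, 0.0, 0.0, 0.0, 0.0, -0.031, 0.002, 0.0, 0.0, 0.0, 0.0, -0.025, 0.0, -0.003, 0.0, 0.0, 0.0, -0.025, 0.002, -0.003, 0.0, 0.0, 0.0]
[-0.02, 0.0, 0.0, 0.0, 0.0, 0.0, -0.02, 0.002, 0.0, 0.0, 0.0, 0.0, -0.028, 0.0, 0.032, 0.0, 0.0, 0.0, -0.004, 0.002, 0.032, 0.0, 0.0, 0.0, 0.0, 0.0, 0.024, 0.0, 0.0, 0.0]
```

Emit:
drive_tool(plan=[0,0,-0.083,0,0,0,0,0,-0.083,0,0,0,0.061,0,0,0,0,0,0.061,0,-0.002,0,0,0,0.062,0,-0.002,0,0,0])

```text
time: 16.6
position: [580.6, -46.1, 224.7]
orientation: [0.001, -0.172, 0.985, -0.0]
contact_force: [1.0, 0.5, 0.2]
gripper_width: -0.0
gripper_force: 0.0
```

Emit:
drive_tool(plan=[0,0,0.088,0,0,0,-0.031,0.002,0,0,0,0,-0.031,0,0,0,0,0,-0.025,0.002,-0.003,0,0,0,-0.025,0,-0.003,0,0,0])

```text
time: 17.23
position: [636.0, -23.6, 184.7]
orientation: [0.002, -0.173, 0.985, 0.0]
contact_force: [-1.7, -0.2, 0.1]
gripper_width: 0.1
gripper_force: 0.2
```

Emit:
drive_tool(plan=[-0.02,0.002,0,0,0,0,-0.02,0.002,0,0,0,0,-0.028,0,0.032,0,0,0,-0.004,0,0.032,0,0,0,0,0,0.024,0,0,0])

```text
time: 17.85
position: [666.8, -10.2, 137.7]
orientation: [0.0, -0.172, 0.985, 0.0]
contact_force: [0.2, 0.8, 1.8]
gripper_width: 0.4
gripper_force: 0.5
```

```bash
python3 cyc.py 10 1
```

```text
[  9.8  45.4 137.7]
side [(-150, 23, 16.6), (-140, 10, 19.5), (50, 12, 34.2), (90, 7, 9.4), (100, 27, 11.2)] front [-1247.46643401 -1240.92484925]
top [(-160, 8, 14.1), (-150, 25, 12.5), (50, 10, -16.1), (90, 9, 6.3), (100, 14, 6.0)] front [-28.10723987 -26.21803026]
[0.0, 0.0, -0.083, 0.0, 0.0, 0.0, 0.0, 0.0, -0.083, 0.0, -0.003, 0.002, 0.061, 0.0, 0.0, 0.0, 0.0, 0.0, 0.062, 0.0, -0.002, 0.0, 0.0, 0.0, 0.061, 0.0, -0.002, 0.0, 0.0, 0.0]
[0.0, 0.0, 0.088, 0.0, 0.0, 0.0, -0.031, 0.0, 0.0, 0.0, 0.0, 0.0, -0.031, 0.002, 0.0, 0.0, 0.0, 0.0, -0.025, 0.0, -0.003, 0.0, 0.0, 0.0, -0.025, 0.002, -0.003, 0.0, 0.0, 0.0]
[-0.02, 0.0, 0.0, 0.0, 0.0, 0.0, -0.02, 0.002, 0.0, 0.0, 0.0, 0.0, -0.028, 0.0, 0.032, 0.0, 0.0, 0.0, -0.004, 0.002, 0.032, 0.0, 0.0, 0.0, 0.0, 0.0, 0.024, 0.0, 0.0, 0.0]
```

Emit:
drive_tool(plan=[0,0,-0.083,0,0,0,0,0.002,-0.083,0,0,0,0.061,0,0,0,0,0,0.062,0,-0.002,0,0,0,0.061,0,-0.002,0,0,0])

```text
time: 18.58
position: [578.8, -41.5, 224.7]
orientation: [0.001, -0.172, 0.985, -0.0]
contact_force: [-0.1, -0.6, -0.3]
gripper_width: -0.2
gripper_force: 0.0
```

Emit:
drive_tool(plan=[0,0,0.088,0,0,0,-0.031,0,0,0,0,0,-0.031,0.002,0,0,0,0,-0.025,0,-0.003,0,0,0,-0.025,0.002,-0.003,0,0,0])

```text
time: 19.2
position: [634.3, -19.0, 184.7]
orientation: [0.002, -0.173, 0.985, 0.0]
contact_force: [-0.9, -0.4, -0.7]
gripper_width: 0.1
gripper_force: 0.2
```

Emit:
drive_tool(plan=[-0.02,0,0,0,0,0,-0.02,0.002,0,0,0,0,-0.028,0,0.032,0,0,0,-0.004,0.002,0.032,0,0,0,0,0,0.024,0,0,0])

```text
time: 19.82
position: [665.2, -5.4, 137.8]
orientation: [0.0, -0.172, 0.985, 0.0]
contact_force: [0.2, 1.0, 0.9]
gripper_width: 0.1
gripper_force: 0.5
```

```bash
python3 cyc.py 5 1; python3 - <<'E'
from pan import *
for n in("side","top"):
    r=panpose(.345,[611,12],n); print(r[0])
p=r[3]; cv2.imwrite("pics/t3.png",cv2.resize(p["pixels"][120:320,220:460,::-1],None,fx=3,fy=3))
E
```

```text
[  4.6  45.6 137.8]
side [(-150, 28, 12.4), (-140, 6, 15.6), (50, 9, 31.4), (90, 5, 6.1), (100, 25, 7.5)] front [-1244.84404754 -1240.47556614]
top [(-160, 8, 8.7), (-150, 26, 9.2), (50, 7, -21.0), (90, 8, 1.7), (100, 16, 1.6)] front [-32.54206927 -30.40572582]
[0.0, 0.0, -0.083, 0.0, 0.0, 0.0, 0.0, 0.0, -0.083, 0.0, -0.003, 0.002, 0.061, 0.0, 0.0, 0.0, 0.0, 0.0, 0.062, 0.0, -0.002, 0.0, 0.0, 0.0, 0.061, 0.0, -0.002, 0.0, 0.0, 0.0]
[0.0, 0.0, 0.088, 0.0, 0.0, 0.0, -0.031, 0.0, 0.0, 0.0, 0.0, 0.0, -0.031, 0.0, 0.0, 0.0, 0.0, 0.0, -0.025, 0.002, -0.003, 0.0, 0.0, 0.0, -0.025, 0.0, -0.003, 0.0, 0.0, 0.0]
[-0.02, 0.002, 0.0, 0.0, 0.0, 0.0, -0.02, 0.0, 0.0, 0.0, 0.0, 0.0, -0.028, 0.0, 0.032, 0.0, 0.0, 0.0, -0.004, 0.003, 0.032, 0.0, 0.0, 0.0, 0.0, 0.0, 0.024, 0.0, 0.0, 0.0]
[6.13371903e+02 1.28365778e+01 3.40044191e-01]
[6.11347454e+02 1.28220353e+01 3.41196690e-01]
```

View pics/t3.png

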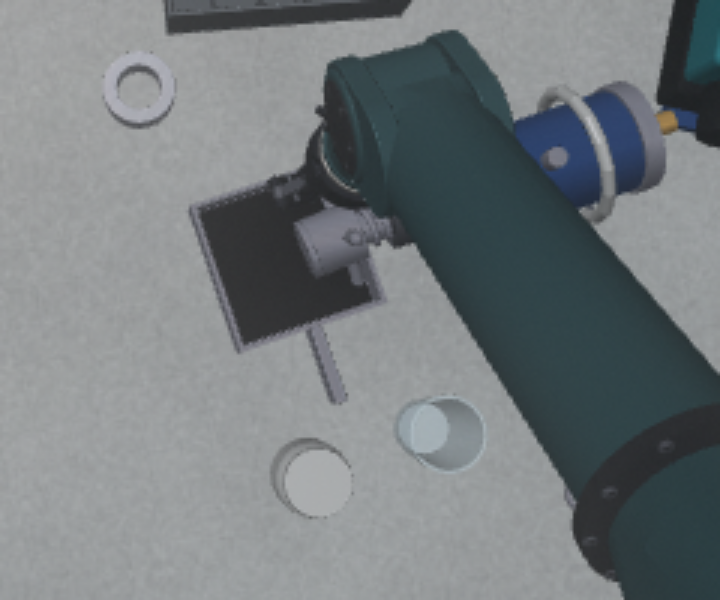

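The cap (crop about (335,240)) is almost off the neck and over the pan, which hasn't moved. I'll make the last push.

Emit:
drive_tool(plan=[0,0,-0.083,0,0,0,0,0,-0.083,0,0,0,0.061,0,0,0,0,0,0.062,0,-0.002,0,0,0,0.061,0,-0.002,0,0,0])

```text
time: 20.65
position: [578.0, -37.6, 225.3]
orientation: [0.001, -0.172, 0.985, -0.0]
contact_force: [-0.3, -0.3, -0.0]
gripper_width: 0.6
gripper_force: 0.0
```

Emit:
drive_tool(plan=[0,0,0.088,0,0,0,-0.031,0,0,0,0,0,-0.031,0,0,0,0,0,-0.025,0.002,-0.003,0,0,0,-0.025,0,-0.003,0,0,0])

```text
time: 21.28
position: [633.3, -16.0, 184.7]
orientation: [0.002, -0.173, 0.985, 0.0]
contact_force: [-0.9, -0.9, -0.6]
gripper_width: 0.2
gripper_force: 0.2
```

Emit:
drive_tool(plan=[-0.02,0.002,0,0,0,0,-0.02,0,0,0,0,0,-0.028,0,0.032,0,0,0,-0.004,0.002,0.032,0,0,0,0,0,0.024,0,0,0])

```text
time: 21.9
position: [664.5, -2.3, 137.9]
orientation: [0.001, -0.173, 0.985, 0.001]
contact_force: [0.9, 0.4, 1.3]
gripper_width: 0.0
gripper_force: 0.8
```

```bash
python3 cyc.py 2 1; python3 - <<'E'
from pan import *
for n in("top","side"):
    r=panpose(.345,[611,12],n); print(r[0]); p=r[3]
    print([(round(d["conf"],2),d["at"],cloud(p)[tuple(np.round(d["at"]).astype(int))].round()) for d in spotter.pinpoint(p,"cap")])
cv2.imwrite("pics/s4.png",cv2.resize(p["pixels"][180:340,210:410,::-1],None,fx=3,fy=3))
E
```

```text
[  1.6  45.9 137.9]
side [(-150, 19, 9.2), (-140, 16, 12.9), (50, 6, 29.1), (100, 27, 2.4), (110, 7, 1.7)] front [-1248.00932884 -1238.10719101]
top [(-160, 5, 7.4), (-150, 27, 8.0), (50, 5, -20.8), (100, 21, -3.1)] front [-36.91100582 -33.98788611]
[0.0, 0.0, -0.083, 0.0, 0.0, 0.0, 0.0, 0.0, -0.083, 0.0, -0.003, 0.002, 0.061, 0.0, 0.0, 0.0, 0.0, 0.0, 0.062, 0.0, -0.002, 0.0, 0.0, 0.0, 0.061, 0.0, -0.002, 0.0, 0.0, 0.0]
[0.0, 0.0, 0.088, 0.0, 0.0, 0.0, -0.031, 0.0, 0.0, 0.0, 0.0, 0.0, -0.031, 0.0, 0.0, 0.0, 0.0, 0.0, -0.025, 0.002, -0.003, 0.0, 0.0, 0.0, -0.025, 0.0, -0.003, 0.0, 0.0, 0.0]
[-0.02, 0.002, 0.0, 0.0, 0.0, 0.0, -0.02, 0.0, 0.0, 0.0, 0.0, 0.0, -0.028, 0.0, 0.032, 0.0, 0.0, 0.0, -0.004, 0.003, 0.032, 0.0, 0.0, 0.0, 0.0, 0.0, 0.024, 0.0, 0.0, 0.0]
[6.11337304e+02 1.28201976e+01 3.40561170e-01]
[(0.88, [197.5, 335.0], array([614., -17., 189.])), (0.4, [164.4, 197.7], array([711., 343., 104.]))]
[6.13164758e+02 1.30291372e+01 3.40998066e-01]
[(0.69, [255.2, 304.3], array([623., -27., 167.]))]
```

View pics/s4.png

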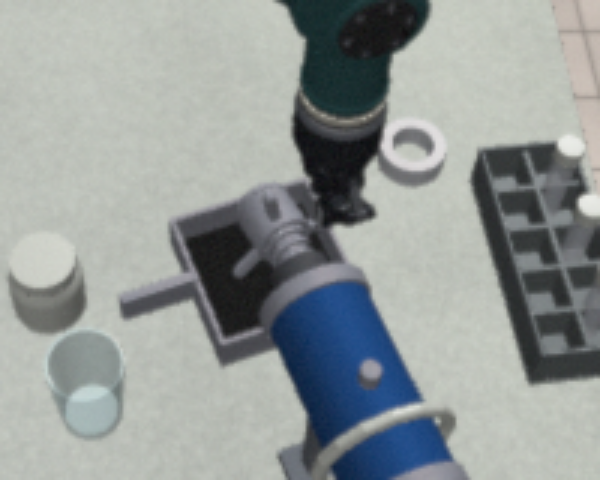

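The cap (crop about (275,215)) still hangs on the last of the thread. I'll repeat the push more slowly so it isn't flung.

Emit:
drive_tool(plan=[0,0,-0.083,0,0,0,0,0,-0.083,0,0,0,0.061,0,0,0,0,0,0.062,0,-0.002,0,0,0,0.061,0,-0.002,0,0,0])

```text
time: 22.82
position: [577.1, -34.7, 225.3]
orientation: [0.002, -0.172, 0.985, -0.0]
contact_force: [-0.4, -0.3, 0.2]
gripper_width: -0.1
gripper_force: 0.0
```

Emit:
drive_tool(plan=[0,0,0.088,0,0,0,-0.031,0,0,0,0,0,-0.02,0,0,0,0,0,-0.015,0,0,0,0,0,-0.015,0,0,0,0,0])

```text
time: 23.45
position: [617.6, -19.8, 181.6]
orientation: [0.002, -0.172, 0.985, 0.0]
contact_force: [-0.5, -0.4, -0.1]
gripper_width: 0.1
gripper_force: 0.3
```

Emit:
drive_tool(plan=[-0.015,0.002,-0.003,0,0,0,-0.015,0,-0.003,0,0,0,-0.015,0,0,0,0,0,-0.015,0,0,0,0,0,-0.013,0,0,0,0,0])

```text
time: 24.08
position: [650.8, -6.8, 183.7]
orientation: [0.001, -0.172, 0.985, 0.0]
contact_force: [-0.6, 0.2, 0.1]
gripper_width: -0.2
gripper_force: 0.0
```

```bash
cat > chk.py <<'E'
from st import *
import sys
print(hf(),env.sense()["contact_force"])
for n in("top","side"):
    r=panpose(.345,[611,12],n); print(r[0]); p=r[3]
    print([(round(d["conf"],2),d["at"],cloud(p)[tuple(np.round(d["at"]).astype(int))].round()) for d in spotter.pinpoint(p,"cap")[:1]])
    if len(sys.argv)>1 and n=="side": cv2.imwrite(sys.argv[1],cv2.resize(p["pixels"][180:340,210:410,::-1],None,fx=3,fy=3))
E
python3 chk.py; python3 - <<'E'
from st import *
cap()
E
```

```text
[  1.18187693  31.55628483 183.66551482] [-0.60360244  0.18137047  0.06922257]
[6.10941957e+02 1.19825114e+01 3.40828127e-01]
[(0.95, [201.7, 310.1], array([620.,  26.,  15.]))]
[6.14494752e+02 1.23170272e+01 3.33682950e-01]
[(0.67, [257.9, 301.9], array([618., -33., 162.]))]
side [] front [-1246.58667686 -1240.67909681]
top [] front [0.47223069 2.86608726]
```

The cap has dropped. I'll raise the arm clear and look.

Emit:
drive_tool(plan=[0,0,-0.08,0,0,0,0,0,-0.1,0,0,0,0.1,0,0,0,0,0,0.12,0,0,0,0,0,0.12,0,0,0,0,0])

```text
time: 25.0
position: [488.2, -65.5, 273.4]
orientation: [0.001, -0.172, 0.985, -0.0]
contact_force: [0.3, -0.7, 0.6]
gripper_width: 0.0
gripper_force: 0.0
```

Emit:
drive_tool(plan=[0,0,0,0,0,0,0,0,0,0,0,0,0,0,0,0,0,0])

```text
time: 25.38
position: [491.9, -64.2, 273.8]
orientation: [0.002, -0.173, 0.985, 0.0]
contact_force: [0.1, -0.2, 0.4]
gripper_width: -0.2
gripper_force: 0.0
```

```bash
python3 chk.py pics/s5.png
```

```text
[   1.41253228 -137.34347486  273.79779315] [ 0.1137146  -0.19464218  0.42979456]
[6.11243687e+02 1.28084515e+01 3.41185803e-01]
[(0.57, [200.2, 313.0], array([627.,  17.,  12.]))]
[6.14361931e+02 1.23349779e+01 3.32282859e-01]
[(0.66, [259.8, 301.7], array([617., -41., 164.]))]
```

View pics/s5.png

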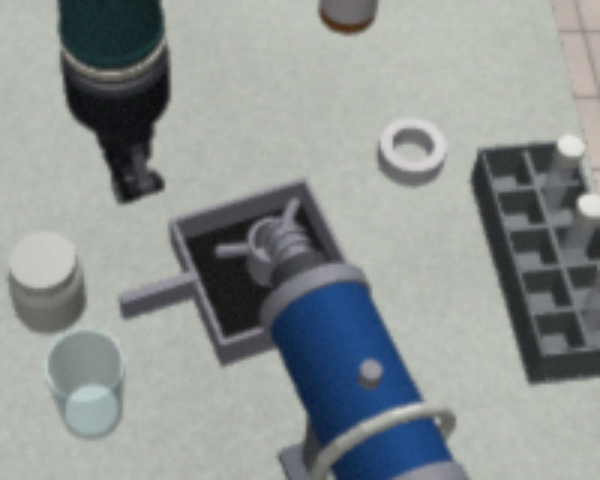

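The cap lies in the pan (crop about (265,245)), the pan is in place, and the arm is clear.

```bash
python3 -c "
from rig import workorder; print(workorder.hand_in())"
```

```text
the job is handed in; nothing more can be done
None
```

The cap is unscrewed and lying in the pan beneath the port, none of the other objects were touched as far as the pictures show, and the job was handed in at about 25 s; the hand-in returned no verdict.

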